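# Fit the hand wheel to a mobile-shelving drive box

## Task

Lock the shelving drive by standing the red-headed lock pin fully down in its hole through the lock plate, and let go of it. Then fit the black three-armed hand wheel to the D-shaft, turned so that its yellow-marked arm lies over the yellow line on the drive box and the flats match, and push it until the sprung brass collar under its hub is pressed fully down. Finish while still holding it pressed home, ready for a colleague to tighten its screw, with spanner, grease tin and spare ball grip left where they are.

Things in the scene. Friction and masses are not known exactly. Their poses are not given: they have to be found in the camera images.
- handwheel: Black three-armed hand wheel, 0.36 to 0.54 kg, lying free on the bench, balls up. Origin: centre of the hub's underside, z up along the axis, +x along the arm with the yellow stripe. Hub 50 mm across. Bore from below: 40 mm deep, 27.6 mm in diameter, with a flat 6.8 mm from the axis on the +x side; on the shaft it has 0.8 mm play all round and about 0.1 rad in turning.
- wheel_grip (a point): On the wheel's axis, 62 mm above the hub's underside, same axes: where to put the TCP. The round lock housing to grip is 42 mm in diameter and stands from 40 to 67 mm above the hub's underside, above all three arms, so it can be gripped at any yaw; a 3.5 mm steel button lies on top.
- wheel_mark (a point): Centre of the ball grip of the marked arm, 112 mm from the axis and 56 mm above the hub's underside. The three balls (32 mm) are at 0, 120 and 240 deg, the wheel 256 mm over all. Arms 17 to 28 mm wide, undersides 22 to 28 mm and tops 38 to 40 mm above the hub's underside.
- lock_pin: Steel lock pin standing upright and free on the bench, 90 g. Origin: centre of its foot; z up. Shank 16 mm in diameter (chamfered foot), 34 mm long; red knurled head 24 mm in diameter from 34 to 56 mm above the origin. When home the underside of its head lies on the lock plate.
- drive_box: Grey drive box bolted to the bench: 150 x 150 mm, 66 mm high, foot plate 190 mm along x; origin at the centre of its underside, z up. A stub with a chain sprocket sticks 30 mm out of its -y side. The drive shaft stands in the middle of its top. A yellow line on its top runs from the shaft towards +x, the side of the shaft's flat when the shaft is at 0.
- shaft_end (a point): Centre of the upper end of the D-shaft, 120 mm above the bench. z up along the shaft, +x points out of the flat. Shaft 26 mm in diameter, flat 6 mm from the axis, the last 4 mm tapered by 2.5 mm. The brass collar under it has its top 28 mm below this point when up, 35 mm when pressed fully down.
- pin_hole (a point): Mouth of the lock-pin hole, on top of the steel lock plate (44 mm wide, 8 mm thick, fixed to the shaft, reaching 75 mm from its axis); 50 mm from the shaft axis on its +y side, 75 mm above the bench. 19 mm hole through the plate, over an 18 mm bore in the box; 35 mm deep in all. The shaft's axes.
- drive_shaft (a joint): Turn of the shaft with its lock plate in the box, rad, counter-clockwise from above positive. It starts at 0, where the plate's hole lies over the bore in the box; pushed, it turns stiffly (about 0.15 N m) and stays. The pin locks it.
- thrust_collar (a joint): Travel of the sprung brass collar round the shaft (44 mm across; the hub's underside rests on it), m: 0 up, 0.007 pressed fully down to its stop. Its spring pushes up with about 7 N at 0 and 13 N at 0.007, so the wheel's own weight does not press it down.
- spare_ball: Spare black ball grip, 34 mm ball on a 20 mm steel stud, 42 mm high, standing on the bench; leave alone. Origin: centre of its underside.
- grease_tin: Round blue tin, 76 mm in diameter, 46 mm high; leave alone. Origin: centre of its underside.
- spanner: Steel spanner, 170 mm long, lying flat on the bench, long axis x; leave alone.
Things that resemble listed ones, but are neither listed nor needed, are in the scene too. Leave any pink or turquoise look-alike of the lock_pin alone.

How it is judged:
By the outcome, as a careful person would: the job done as asked, in the order asked, and still so for the second after the job is handed in, while the arm keeps its last pose, push and grip.
It also fails if it takes over 59 s, if anything falls off the work surface, if the arm or the gripper's body presses on something with over 40 N, if the wrist force passes 120 N, or if a joint passes its speed limit or range.

## Robot

A 6-joint arm with a two-finger parallel gripper is mounted at the origin on the work surface. World frame = base frame: x ahead of the robot, y to its left, z up, the work surface at z = 0. Lengths are in m, angles in degrees, forces in N, time in s.
With the tool pointing down it reaches from about 0.375 to 0.9 m from the base axis. Payload 3.1 kg.
Tool frame: the origin (TCP) lies between the finger pads, 19 mm behind the fingertips; this is the grasp point; x points along the fingers, y is the direction in which the jaws open and shut, and the axes are right-handed (so a half turn about x gives the same grasp; the last joint's range is limited). The gripper opens to 87 mm and grips with 3 to 60 N. Pads are 19 mm wide; open, the fingers measure 117 mm over their backs; the gripper's body (75 mm by 190 mm) begins 51 mm behind the grasp point.
Start: joints at [59.502, 30.224, 82.088, -0, 67.689, -10.227], TCP at [0.216, 0.586, 0.241] pointing down, gripper open.
Joint ranges: [-176.69, 176.69], [-43.24, 126.21], [12.49, 139.97], [-82, 262], [0, 151.66], [-163.58, 163.58]. Speed limits (degrees/s): [159.86, 159.86, 180, 180, 180, 180].

## Interface

Orientations are given as a 3x3 rotation matrix whose columns are the frame's x, y, z axes.
In Python, from rig import bot gives the robot as it stands.
- The arm moves only by the shell command python3 -m inch 'ROWS' [OPENING]. ROWS is a JSON object of lists of equal length, an entry for each row: "dp": the shift along the tool's x, y, z in mm, a list of three; "yaw": the turn about the tool's x in degrees. In form: {"dp": [[tx, ty, tz], ...], "yaw": [yaw, ...]}. A call has 1 to 20 rows; each row shifts and turns the commanded pose from where the row before left it, along the tool's axes as they then stand; what a row does not reach is not made up. A row lasts 1/12 s, in which the tool goes at most 41.7 mm and 7.16 degrees, less where a joint would pass 70% of its speed; a pose out of reach is approached as far as the arm can. A call is refused whole if a number of a shift passes 41.7 or a number of a turn 7.16, either way. A call with a gripper value outside its range is refused whole. OPENING is the finger opening in mm, from 0 to 87, set as the call begins (- or left out, the last holds). The fingers move at their own pace and stop on an object; the grip force is fixed at half the most. Time passes only in rows, so rows that do not move let the fingers close. It gives the time, the measured TCP pose, the force and the opening at its end, in the units of the state.
- bot.read_state(): the state, without advancing time (a new reading comes with each control period).
- bot.capture(name): name is "side" or "top"; returns a dict with "color" (400x640x3 uint8, red, green, blue), "intrinsics" (3x3 intrinsics, pixels), "k1" (the pictures are not rectified: a ray, as slopes to the right and down, at radius r is drawn at 1 + k1 r^2 times it, then the intrinsics apply), "pose" (4x4, takes a point from camera to world coordinates). Camera axes: x right, y down, z forward; pixel columns grow to the right and rows downward; lengths in m; the calibration is good to about 2 mm. A picture is of the moment at which its call begins. There is no depth.
- bot.hand_in(): hands the job in, once; it reports no verdict.
The state is a dict: "time_s": time; "joint_positions": joint angles; "qvel": joint speeds; "tau": joint torques, N m; "position": TCP position; "tcp_rot": TCP orientation; "force": force on the tool from outside, world axes, zero at the start; "moment": the same for the moment, N m; "opening": opening from 0.0 (shut) to 1.0 (fully open).
Only numpy, scipy, OpenCV 4.12 (cv2) and the standard library are available. Lean on these libraries where they do the work, as an engineer would, in place of code of your own. Each camera call takes 0.05 s, during which the arm holds its last target.

## Working session

There is one attempt and no reset: what is moved stays moved. The work goes in short steps, Python scripts to look and compute and a shell command to move; the robot and the scene stay as the last step left them, time stands still between calls to the robot, and variables do not carry over. Pictures are saved under pics/ and viewed, and the job is handed in when it is done.

```bash
ls; mkdir -p pics; python3 - <<'E'
from rig import bot
import cv2, numpy as np
print(bot.read_state())
for n in("side","top"):
    c=bot.capture(n); cv2.imwrite(f"pics/{n}0.png",c["color"][:,:,::-1]); print(n,c["intrinsics"],c["k1"],c["pose"])
    np.savez(f"pics/{n}0.npz",**{k:c[k] for k in c})
E
```

```text
pics
{'time_s': 0.0, 'joint_positions': array([ 5.95000529e+01,  3.02782384e+01,  8.21556543e+01, -2.06195540e-04,
        6.76868487e+01, -1.02262693e+01]), 'qvel': array([-0.05548359,  0.10599365, -0.04165667,  0.06104809, -0.04376718,
       -0.03973091]), 'tau': array([-3.42121184e-04, -4.40042710e+01, -1.76586270e+01,  6.32057455e-02,
        5.82701562e-02, -1.84221763e-04]), 'position': array([0.2161803 , 0.58570324, 0.24028343]), 'tcp_rot': array([[-1.06668187e-03,  3.46502350e-01,  9.38048497e-01],
       [-1.81743005e-03,  9.38046810e-01, -3.46503794e-01],
       [-9.99997780e-01, -2.07444684e-03, -3.70853743e-04]]), 'force': array([ 0.92553848, -0.94672382, -0.54576518]), 'moment': array([0.03447213, 0.02169265, 0.0086044 ]), 'opening': 1.0051936869101146}
side [[503.74230037   0.         314.9087472 ]
 [  0.         503.74230037 193.42761884]
 [  0.           0.           1.        ]] 0.032274113270059114 [[ 0.995208   -0.07913146  0.05743911  0.50030978]
 [-0.09745073 -0.75447259  0.6490566  -0.6489923 ]
 [-0.00802457 -0.6515438  -0.75856857  0.90329572]
 [ 0.          0.          0.          1.        ]]
top [[519.03438335   0.         314.53559122]
 [  0.         519.03438335 202.79755323]
 [  0.           0.           1.        ]] -0.12689221436005002 [[ 0.04452348 -0.978505    0.20135944  0.34438463]
 [-0.99899614 -0.04460524  0.00413359  0.00460049]
 [ 0.00493695 -0.20134134 -0.9795087   1.13184607]
 [ 0.          0.          0.          1.        ]]
```

View pics/side0.png

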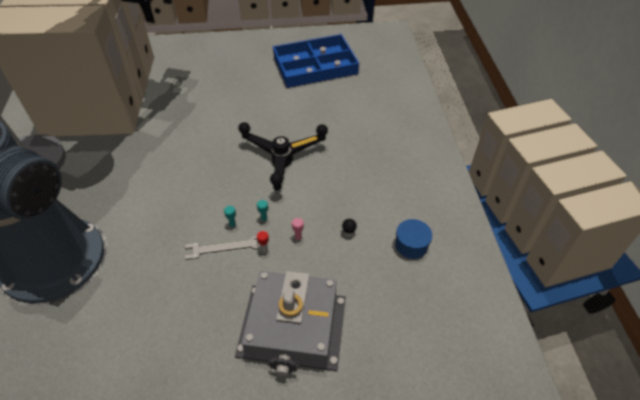

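View pics/top0.png

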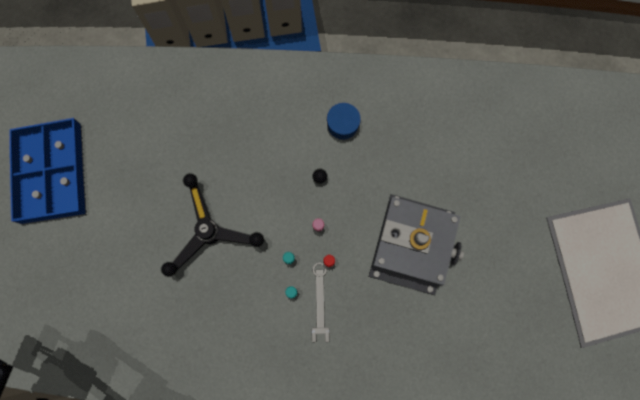

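```bash
cat > h.py <<'E'
import cv2, numpy as np
def load(n):
    return dict(np.load(f"pics/{n}.npz"))
def snap(bot,cam,name):
    c=bot.capture(cam); np.savez(f"pics/{name}.npz",**{k:c[k] for k in c}); cv2.imwrite(f"pics/{name}.png",c["color"][:,:,::-1]); return c
def ray(c,px):
    p=cv2.undistortPoints(np.array([[px]],float),c["intrinsics"],np.array([float(c["k1"]),0,0,0]))[0,0]
    T=c["pose"]; d=T[:3,:3]@[p[0],p[1],1]; return T[:3,3],d/np.linalg.norm(d)
def plane(c,px,z):
    o,d=ray(c,px); return o+d*(z-o[2])/d[2]
def tri(c1,p1,c2,p2):
    o1,d1=ray(c1,p1);o2,d2=ray(c2,p2)
    s=np.linalg.lstsq(np.c_[d1,-d2],o2-o1,rcond=None)[0]
    a=o1+s[0]*d1;b=o2+s[1]*d2; return (a+b)/2,np.linalg.norm(a-b)*1000
def proj(c,P):
    T=np.linalg.inv(c["pose"]); r=T[:3,:3]; rv=cv2.Rodrigues(r)[0]
    return cv2.projectPoints(np.array([P],float),rv,T[:3,3],c["intrinsics"],np.array([float(c["k1"]),0,0,0]))[0][0,0]
def crop(c,x,y,w,h,k,name):
    im=c["color"][y:y+h,x:x+w,::-1]; cv2.imwrite(f"pics/{name}.png",cv2.resize(im,None,fx=k,fy=k,interpolation=cv2.INTER_CUBIC))
def blobs(c,lo,hi,box=None,mina=10):
    hsv=cv2.cvtColor(c["color"],cv2.COLOR_RGB2HSV); m=cv2.inRange(hsv,np.array(lo),np.array(hi))
    if box: x,y,w,h=box; k=np.zeros_like(m);k[y:y+h,x:x+w]=1;m*=k
    n,l,s,ce=cv2.connectedComponentsWithStats(m)
    return [(ce[i].round(2),s[i]) for i in range(1,n) if s[i][4]>=mina]
E
python3 - <<'E'
from h import *
s=load("side0");t=load("top0")
crop(s,170,180,220,200,3,"s_c"); crop(t,270,140,210,170,3.5,"t_c")
a=s["color"][120:210,230:340];b=t["color"][165:285,150:280]
cv2.imwrite("pics/w_c.png",np.hstack([cv2.resize(a[...,::-1],(440,360),interpolation=2),cv2.resize(b[...,::-1],(360,360),interpolation=2)]))
for n,c in(("s",s),("t",t)):
    print(n,"red",blobs(c,(0,150,80),(8,255,255)),blobs(c,(172,150,80),(180,255,255)))
    print("yel",blobs(c,(15,130,70),(32,255,255)))
E
```

```text
s red [(array([262.1 , 236.65]), array([257, 232,  11,  11,  97], dtype=int32))] []
yel [(array([303.58, 141.61]), array([291, 136,  27,  12, 132], dtype=int32)), (array([290.53, 307.75]), array([280, 296,  22,  20, 154], dtype=int32)), (array([317.91, 313.07]), array([309, 311,  19,   5,  70], dtype=int32))]
t red [(array([328.87, 260.5 ]), array([324, 255,  11,  12, 102], dtype=int32))] []
yel [(array([197.82, 202.88]), array([192, 188,  13,  30, 188], dtype=int32)), (array([423.28, 217.37]), array([420, 210,   7,  16,  54], dtype=int32)), (array([418.28, 239.57]), array([410, 229,  20,  20, 145], dtype=int32))]
```

View pics/s_c.png

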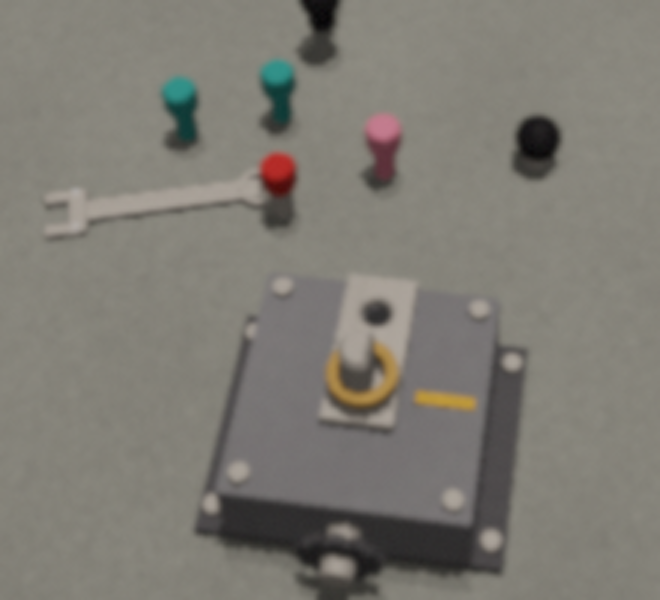

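View pics/t_c.png

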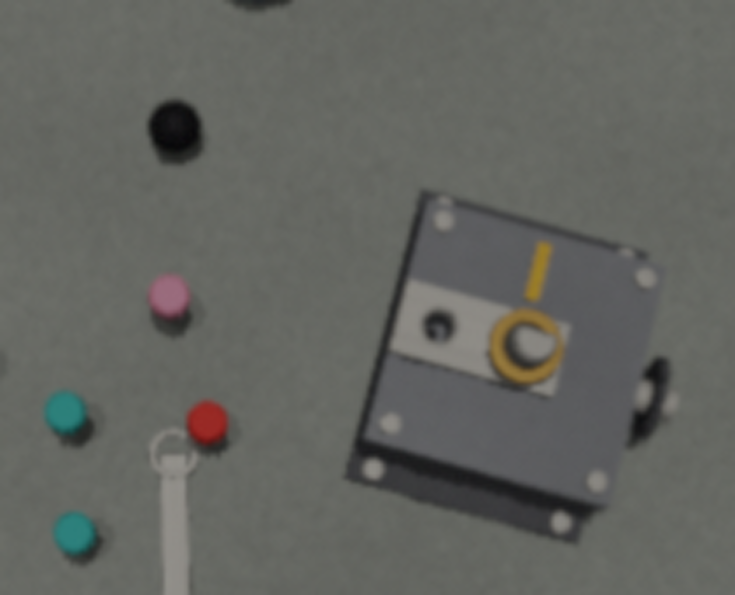

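View pics/w_c.png

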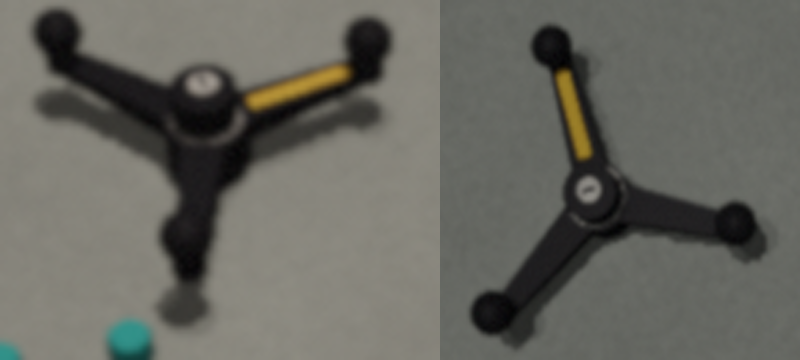

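```bash
python3 - <<'E'
from h import *
s=load("side0");t=load("top0")
S=lambda u,v:(170+(u+.5)/3-.5,180+(v+.5)/3-.5); T=lambda u,v:(270+(u+.5)/3.5-.5,140+(v+.5)/3.5-.5)
W=lambda u,v:(230+u/4,120+v/4); V=lambda u,v:(150+(u-440)*130/360,165+v/3)
pts={"redhead":((262.1,236.65),(328.87,260.5)),
"hole z75":(S(376,312),T(439,325)),"shaftend z120":(S(357,338),T(541,343)),"collar z92":((290.53,307.75),(418.28,239.57)),"collar2":(S(362,374),T(527,347)),
"yline z66":((317.91,313.07),(423.28,217.37)),
"ballm 56":(W(368,40),V(551,45)),"ball2":(W(56,31),V(493,313)),"ball3":(W(184,236),V(734,223)),"button 67":(W(203,84),V(588,190)),
"stripe":((303.58,141.61),(197.82,202.88)),"tin":((413,238),(344,121)),"spare ball":(S(539,138),T(175,126)),
"screwA":(S(283,287),T(391,424)),"screwB":(S(480,310),T(444,220)),"screwC":(S(453,499),T(646,277)),"screwD":(S(239,471),T(597,481)),
"foot screw":(S(513,362),T(0,0))}
for k,(a,b) in pts.items():
    p,e=tri(s,a,t,b); print(k,(p*1000).round(1),round(e,2))
for k,z in(("hole z75",.075),("shaftend z120",.12),("redhead",.05),("button 67",.067),("ballm 56",.056),("ball2",.056),("ball3",.056)):
    print(k,(plane(s,pts[k][0],z)*1000).round(1),(plane(t,pts[k][1],z)*1000).round(1))
# red head ellipses
for n,c in(("s",s),("t",t)):
    hsv=cv2.cvtColor(c["color"],cv2.COLOR_RGB2HSV); print(n)
E
```

```text
redhead [444.8 -26.2  51.3] 1.23
hole z75 [ 505.2 -159.6   77.1] 2.34
shaftend z120 [ 491.  -208.3  131.7] 1.47
collar z92 [ 493.2 -208.    76.4] 1.37
collar2 [ 493.1 -209.    90.8] 0.87
yline z66 [ 541.6 -219.7   68.9] 1.1
ballm 56 [602.2 277.8  59. ] 0.75
ball2 [410.  304.1  60.9] 0.12
ball3 [481.3 127.2  57.4] 1.3
button 67 [498.1 237.3  69.9] 0.12
stripe [555.5 260.4  41.1] 2.8
tin [760.5 -48.5  32. ] 0.49
spare ball [632.3   0.7  27.8] 0.77
screwA [ 447.  -132.9   72.6] 0.84
screwB [ 569.9 -162.3   72.6] 1.4
screwC [ 540.1 -284.2   74.2] 1.79
screwD [ 418.1 -254.6   73.9] 1.3
foot screw [ 728.7  100.1 -354.1] 229.73
hole z75 [ 504.1 -158.7   75. ] [ 506.7 -159.7   75. ]
shaftend z120 [ 491.6 -201.4  120. ] [ 492.  -210.9  120. ]
redhead [444.1 -25.4  50. ] [445.5 -26.1  50. ]
button 67 [498.2 240.5  67. ] [498.5 238.   67. ]
ballm 56 [602.2 280.9  56. ] [603.3 278.6  56. ]
ball2 [409.4 309.7  56. ] [410.3 305.5  56. ]
ball3 [480.7 128.3  56. ] [482.1 127.5  56. ]
s
t
```

Red-headed pin: unique, at side (262,237) / top (329,260), world about (445,-26). Pink (297,228) and the two teal ones (230,215),(263,209) are look-alikes. The crop confirms it. Box (493.5,-208.7), yaw -13.45°. Wheel (498,237), yaw about 21.7°.

```bash
cat >> h.py <<'E'
def go(bot,P,ang=None):
    st=bot.read_state(); R=st["tcp_rot"]; p=st["position"]*1000
    y=R[:2,1]; a=np.degrees(np.arctan2(y[1],y[0]))
    # ideal vertical tool
    c,s_=np.cos(np.radians(a)),np.sin(np.radians(a)); Ri=np.array([[0,c,s_],[0,s_,-c],[-1,0,0]])
    print("t",round(st["time_s"],2),"pos",p.round(1),"ang",round(a,2),"tilt",R[:,0].round(4),"F",st["force"].round(1),"open",round(st["opening"]*87,1))
    d=Ri.T@(np.array(P)-p); print("dp",d.round(1),"yaw",None if ang is None else round((a-ang+180)%360-180,2))
E
python3 -m inch '{"dp":[[0,0,0],[0,0,0],[0,0,0],[0,0,0],[0,0,0],[0,0,0],[0,0,0],[0,0,0],[0,0,0],[0,0,0],[0,0,0],[0,0,0],[0,0,0]],"yaw":[6.93,6.93,6.93,6.93,6.93,6.93,6.93,6.93,6.93,6.93,6.93,6.93,0]}' 60
python3 - <<'E'
from h import *
from rig import bot
go(bot,[445,-26,150],-13.45)
E
```

```text
time_s: 1.18
position: [0.2163, 0.586, 0.2407]
tcp_rot: [[-0.001, 0.972, -0.234], [-0.001, -0.234, -0.972], [-1.0, -0.0, 0.001]]
force: [-0.1, -0.1, 0.0]
opening: 0.686
t 1.18 pos [216.3 586.  240.7] ang -13.55 tilt [-6.e-04 -1.e-03 -1.e+00] F [-0.1 -0.1  0. ] open 59.7
dp [ 90.7 365.6 541.4] yaw -0.1
```

```bash

python3 -m inch '{"dp":[[0,9.1,13.5],[0,18.3,27],[0,18.3,27],[0,18.3,27],[0,18.3,27],[0,18.3,27],[0,18.3,27],[0,18.3,27],[0,18.3,27],[0,18.3,27],[0,18.3,27],[0,18.3,27],[0,18.3,27],[0,18.3,27],[0,18.3,27],[0,18.3,27],[0,18.3,27],[0,18.3,27],[0,18.3,27],[0,18.3,27]],"yaw":[0,0,0,0,0,0,0,0,0,0,0,0,0,0,0,0,0,0,0,0]}'
python3 -m inch '{"dp":[[10,9,14.5],[20,0,0],[25,0,0],[25,0,0],[10,0,0],[0,0,0],[0,0,0]],"yaw":[0,0,0,0,0,0,0]}'
python3 - <<'E'
from h import *
from rig import bot
go(bot,[445,-26,58],-13.45)
s=snap(bot,"side","s1");t=snap(bot,"top","t1")
a=s["color"][150:270,190:340];b=t["color"][200:320,270:390]
cv2.imwrite("pics/c1.png",np.hstack([cv2.resize(a[...,::-1],(450,360),interpolation=2),cv2.resize(b[...,::-1],(350,360),interpolation=2)]))
E
```

```text
time_s: 2.85
position: [0.4414, -0.0103, 0.2412]
tcp_rot: [[-0.0, 0.973, -0.229], [0.0, -0.229, -0.973], [-1.0, -0.0, -0.0]]
force: [1.0, 0.1, 0.1]
opening: 0.689
time_s: 3.43
position: [0.4464, -0.0248, 0.1509]
tcp_rot: [[-0.002, 0.973, -0.23], [0.0, -0.23, -0.973], [-1.0, -0.002, -0.0]]
force: [0.4, -0.1, -0.2]
opening: 0.692
t 3.43 pos [446.4 -24.8 150.9] ang -13.32 tilt [-1.5e-03  5.0e-04 -1.0e+00] F [ 0.4 -0.1 -0.2] open 60.2
dp [92.9 -1.1  1.4] yaw 0.13
```

View pics/c1.png

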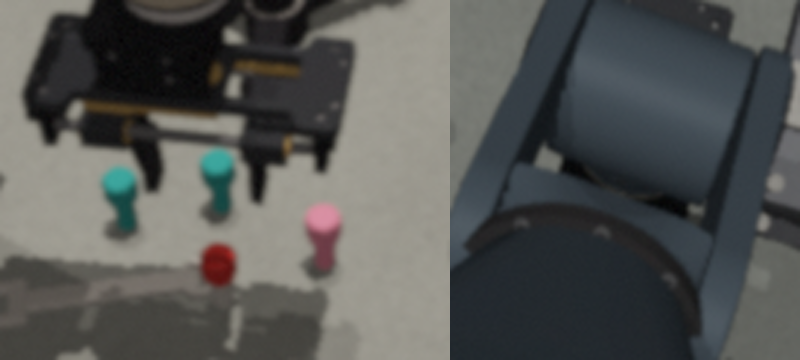

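```bash

python3 -m inch '{"dp":[[10,-0.5,0.7],[20,-0.6,0.7],[20,0,0],[10,0,0],[5,0,0],[0,0,0]],"yaw":[0,0,0,0,0,0]}'
python3 - <<'E'
from h import *
from rig import bot
go(bot,[445,-26,58],-13.45)
s=snap(bot,"side","s2"); p=bot.read_state()["position"]
print("proj tip",proj(s,p-[0,0,.019]),"proj pin top",proj(s,[.445,-.026,.056]))
crop(s,210,180,100,80,7,"c2")
E
```

```text
time_s: 4.03
position: [0.4455, -0.026, 0.0863]
tcp_rot: [[0.0, 0.973, -0.232], [-0.0, -0.232, -0.973], [-1.0, 0.0, 0.0]]
force: [-0.7, 0.6, 0.1]
opening: 0.688
t 4.03 pos [445.5 -26.   86.3] ang -13.39 tilt [ 1.e-04 -0.e+00 -1.e+00] F [-0.7  0.6  0.1] open 59.8
dp [28.3 -0.5  0.1] yaw 0.06
proj tip [262.18343283 231.77785541] proj pin top [262.30136858 235.14228045]
```

View pics/c2.png

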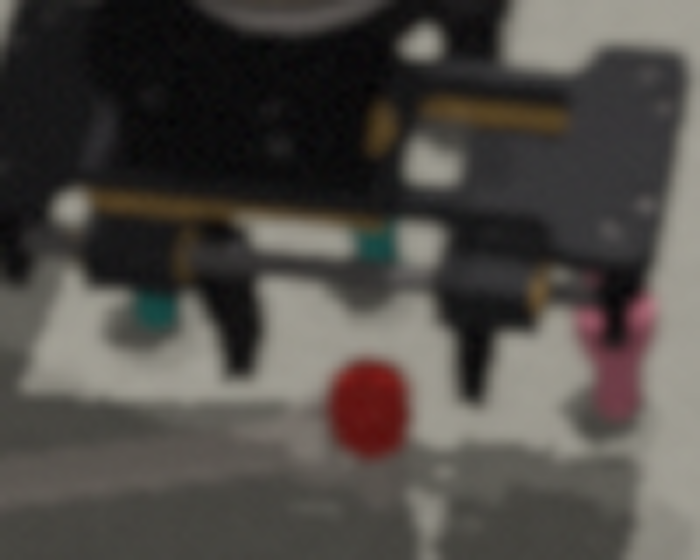

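```bash

python3 -m inch '{"dp":[[10,0.5,0],[10,0.3,0],[5,0,0],[3,0,0],[0,0,0],[0,0,0]],"yaw":[0,0,0,0,0,0]}'
python3 -m inch '{"dp":[[0,0,0],[0,0,0],[0,0,0],[0,0,0],[0,0,0],[0,0,0]],"yaw":[0,0,0,0,0,0]}' 30
python3 -m inch '{"dp":[[0,0,0],[0,0,0],[0,0,0],[0,0,0],[0,0,0],[0,0,0]],"yaw":[0,0,0,0,0,0]}' 15
python3 - <<'E'
from h import *
from rig import bot
go(bot,[445,-26,58],-13.45)
s=snap(bot,"side","s3"); 
crop(s,210,180,100,80,7,"c3")
E
```

```text
time_s: 4.58
position: [0.4463, -0.0262, 0.0587]
tcp_rot: [[0.001, 0.973, -0.232], [-0.0, -0.232, -0.973], [-1.0, 0.001, 0.0]]
force: [-0.2, -0.3, 0.2]
opening: 0.689
time_s: 5.08
position: [0.446, -0.0262, 0.0583]
tcp_rot: [[0.0, 0.973, -0.232], [-0.0, -0.232, -0.973], [-1.0, 0.0, 0.0]]
force: [0.0, 0.7, 0.5]
opening: 0.371
time_s: 5.58
position: [0.446, -0.0262, 0.0582]
tcp_rot: [[-0.0, 0.973, -0.232], [-0.0, -0.232, -0.973], [-1.0, -0.0, 0.0]]
force: [0.2, -0.4, 0.9]
opening: 0.265
t 5.58 pos [446.  -26.2  58.2] ang -13.43 tilt [-0. -0. -1.] F [ 0.2 -0.4  0.9] open 23.0
dp [ 0.2 -1.   0.1] yaw 0.02
```

View pics/c3.png

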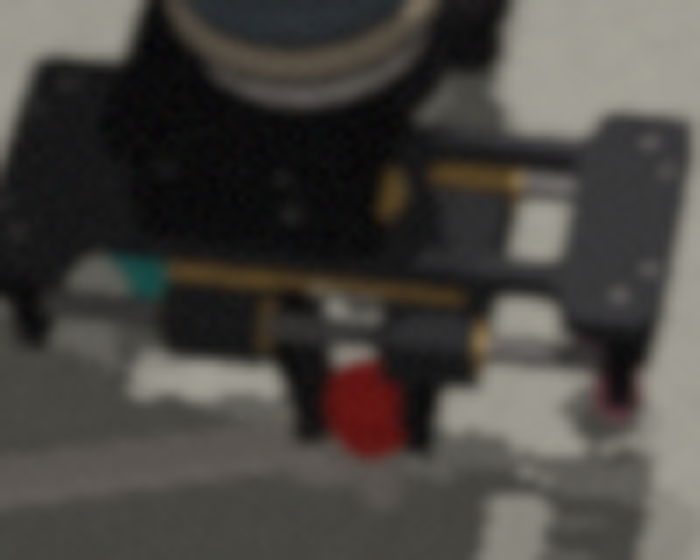

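```bash

python3 -m inch '{"dp":[[-3,0,0],[-10,0,0],[-20,0,0],[-25,0,0],[-25,0,0],[-20,0,0],[-7,0,0],[0,0,0]],"yaw":[0,0,0,0,0,0,0,0]}'
python3 - <<'E'
from h import *
from rig import bot
go(bot,[505.2,-159.8,168],-13.45)
s=snap(bot,"side","s4"); t=snap(bot,"top","t4")
for c in(s,t): print(blobs(c,(0,150,50),(8,255,255)))
E
```

```text
time_s: 6.3
position: [0.447, -0.0264, 0.1698]
tcp_rot: [[0.004, 0.973, -0.232], [-0.001, -0.232, -0.973], [-1.0, 0.004, 0.0]]
force: [0.1, -0.0, -0.9]
opening: 0.261
t 6.3 pos [447.  -26.4 169.8] ang -13.42 tilt [ 0.0041 -0.0013 -1.    ] F [ 0.1 -0.  -0.9] open 22.7
dp [  1.8  87.6 116.2] yaw 0.03
[(array([257.29, 203.84]), array([251, 197,  13,  15, 140], dtype=int32))]
[]
```

```bash

python3 -m inch '{"dp":[[0,4,5],[0,9,12],[0,12,16],[0,12,16],[0,12,16],[0,12,16],[0,12,16],[0,8,10],[0,4,6],[0,2.6,3.2],[0,0,0],[0,0,0],[0,0,0]],"yaw":[0,0,0,0,0,0,0,0,0,0,0,0,0]}'
python3 - <<'E'
from h import *
from rig import bot
go(bot,[505.2,-159.8,130],-13.45)
s=snap(bot,"side","s5"); t=snap(bot,"top","t5")
for c in(s,t): print(blobs(c,(0,150,50),(8,255,255)))
p=bot.read_state()["position"]
print(proj(s,p-[0,0,.058]),proj(s,p-[0,0,.012]))
crop(s,230,200,140,110,5.5,"c5");cv2.imwrite("pics/t5.png",t["color"][...,::-1])
E
```

```text
time_s: 7.48
position: [0.5035, -0.1585, 0.1681]
tcp_rot: [[-0.001, 0.973, -0.232], [0.001, -0.232, -0.973], [-1.0, -0.001, -0.001]]
force: [-0.5, 0.1, -0.8]
opening: 0.266
t 7.48 pos [ 503.5 -158.5  168.1] ang -13.39 tilt [-1.3e-03  9.0e-04 -1.0e+00] F [-0.5  0.1 -0.8] open 23.1
dp [38.1  2.   0.9] yaw 0.06
[(array([291.55, 259.36]), array([285, 252,  14,  16, 176], dtype=int32))]
[]
[294.09573987 273.66384888] [293.07053   259.7386868]
```

View pics/c5.png

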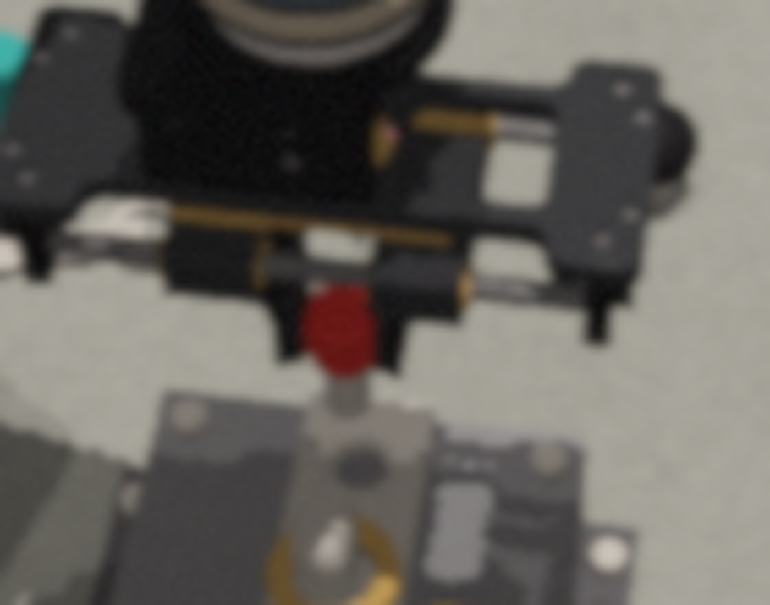

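View pics/t5.png

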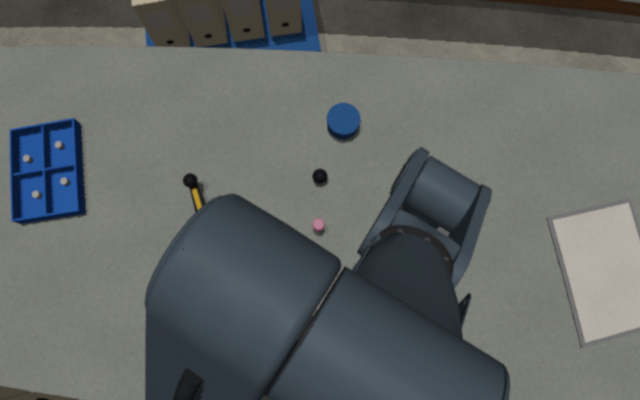

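```bash
python3 - <<'E'
from h import *
s0=load("side0");s=load("s5")
for c in (s0,s):
    hsv=cv2.cvtColor(c["color"],cv2.COLOR_RGB2HSV); m=cv2.inRange(hsv,(0,110,30),(10,255,255))
    k=np.argwhere(m>0); print(k.mean(0)[::-1],k.min(0)[::-1],k.max(0)[::-1],len(k))
print(plane(s,(291.55,259.36),.1599)*1000, plane(s,(292.0,259.36),.1599)*1000)
# shank column via side edges
h=plane(s,(295.2,284.3),.075)*1000; print("hole side",h)
g=cv2.cvtColor(s["color"],cv2.COLOR_RGB2GRAY).astype(int)
for r in range(268,275): print(r,g[r,284:304])
E
```

```text
[288.79194631 229.44966443] [257   0] [618 308] 149
[294.14975845 255.65700483] [284   1] [616 288] 207
[ 501.16372873 -159.91407074  159.9       ] [ 501.94669673 -159.99525574  159.9       ]
hole side [ 504.36334842 -160.04100901   75.        ]
268 [163 163 162 153 133 105  82  70  69  68  72  78  95 120 137 139 130 115
 120 141]
269 [162 163 164 159 140 114  92  84  84  84  84  87 102 129 150 157 154 149
 149 154]
270 [163 162 161 155 138 114  96  90  89  89  89  89 103 130 152 161 163 162
 161 161]
271 [162 159 152 142 127 108  94  89  91  91  89  90 103 129 152 162 165 164
 163 163]
272 [156 151 141 130 118 104  93  90  90  91  89  90 102 126 147 156 157 157
 159 164]
273 [135 134 130 124 116 104  95  91  90  90  90  91 100 116 132 139 140 140
 146 157]
274 [108 116 120 121 118 110 100  93  92  92  92  95 103 115 123 126 127 128
 131 140]
```

```bash

python3 -m inch '{"dp":[[8,1.5,0.3],[12,1.5,0.2],[6,0,0],[2,0,0],[0,0,0],[0,0,0],[0,0,0]],"yaw":[0,0,0,0,0,0,0]}'
python3 - <<'E'
from h import *
from rig import bot
go(bot,[505.9,-159.8,130],-13.45)
s=snap(bot,"side","s6")
p=bot.read_state()["position"]
print(proj(s,p-[0,0,.058]),proj(s,p-[0,0,.058+p[2]-.058-.075]))
crop(s,265,245,60,60,10,"c6")
E
```

```text
time_s: 8.17
position: [0.5072, -0.1608, 0.1405]
tcp_rot: [[0.001, 0.973, -0.232], [-0.0, -0.232, -0.973], [-1.0, 0.001, 0.0]]
force: [0.4, -0.7, -0.7]
opening: 0.265
t 8.17 pos [ 507.2 -160.8  140.5] ang -13.43 tilt [ 5.e-04 -3.e-04 -1.e+00] F [ 0.4 -0.7 -0.7] open 23.1
dp [10.5 -1.5 -0.7] yaw 0.02
[296.64813263 282.4300698 ] [296.79189999 284.54371721]
```

View pics/c6.png

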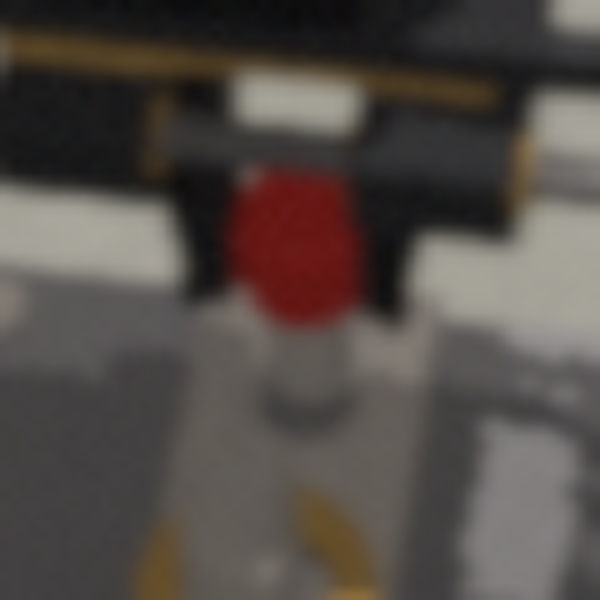

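```bash

python3 -m inch '{"dp":[[3,-0.5,0],[3,0,0],[2,0,0],[2,0,0],[1,0,0],[0,0,0],[0,0,0]],"yaw":[0,0,0,0,0,0,0]}'
python3 - <<'E'
from h import *
from rig import bot
go(bot,[505.9,-159.8,99.2],-13.45)
s=snap(bot,"side","s7")
crop(s,265,245,60,60,10,"c7")
E
```

```text
time_s: 8.8
position: [0.5065, -0.1606, 0.1291]
tcp_rot: [[-0.0, 0.973, -0.232], [0.0, -0.232, -0.973], [-1.0, -0.0, -0.0]]
force: [-0.0, 0.1, -1.4]
opening: 0.261
t 8.8 pos [ 506.5 -160.6  129.1] ang -13.43 tilt [-2.e-04  1.e-04 -1.e+00] F [-0.   0.1 -1.4] open 22.7
dp [29.9 -0.8 -0.6] yaw 0.02
```

View pics/c7.png

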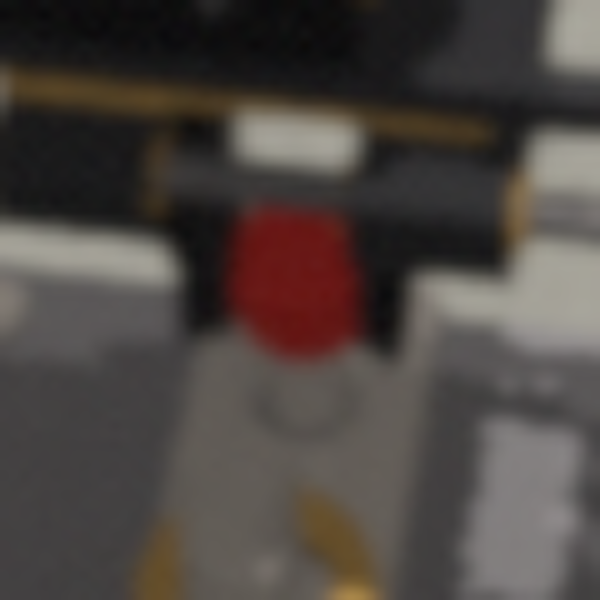

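```bash

python3 -m inch '{"dp":[[2,0,0],[2,0,0],[2,0,0],[2,0,0],[2,0,0],[0,0,0],[0,0,0]],"yaw":[0,0,0,0,0,0,0]}'
python3 - <<'E'
from h import *
from rig import bot
go(bot,[505.9,-159.8,99.2],-13.45)
E
```

```text
time_s: 9.43
position: [0.5064, -0.1606, 0.1191]
tcp_rot: [[-0.0, 0.973, -0.232], [0.0, -0.232, -0.973], [-1.0, -0.0, -0.0]]
force: [-0.4, -0.2, -0.5]
opening: 0.265
t 9.43 pos [ 506.4 -160.6  119.1] ang -13.43 tilt [-4.e-04  2.e-04 -1.e+00] F [-0.4 -0.2 -0.5] open 23.0
dp [19.9 -0.7 -0.6] yaw 0.02
```

Foot now at about 61 mm and in the bore, with no force. On down.

```bash

python3 -m inch '{"dp":[[3,0,0],[3,0,0],[3,0,0],[3,0,0],[2,0,0],[2,0,0],[1,0,0],[0,0,0]],"yaw":[0,0,0,0,0,0,0,0]}'
python3 -m inch '{"dp":[[1,0,0],[1,0,0],[0.5,0,0],[0,0,0],[0,0,0]],"yaw":[0,0,0,0,0]}'
python3 - <<'E'
from h import *
from rig import bot
go(bot,[505.9,-159.8,99.2],-13.45)
s=snap(bot,"side","s8")
crop(s,265,245,60,60,10,"c8")
E
```

```text
time_s: 10.1
position: [0.5064, -0.1606, 0.102]
tcp_rot: [[-0.0, 0.973, -0.232], [0.0, -0.232, -0.973], [-1.0, -0.0, -0.0]]
force: [-0.2, 0.4, -0.4]
opening: 0.264
time_s: 10.52
position: [0.5065, -0.1606, 0.0998]
tcp_rot: [[0.0, 0.973, -0.232], [-0.0, -0.232, -0.973], [-1.0, 0.0, 0.0]]
force: [0.4, -1.3, -0.9]
opening: 0.266
t 10.52 pos [ 506.5 -160.6   99.8] ang -13.43 tilt [ 0. -0. -1.] F [ 0.4 -1.3 -0.9] open 23.1
dp [ 0.6 -0.8 -0.7] yaw 0.02
```

View pics/c8.png

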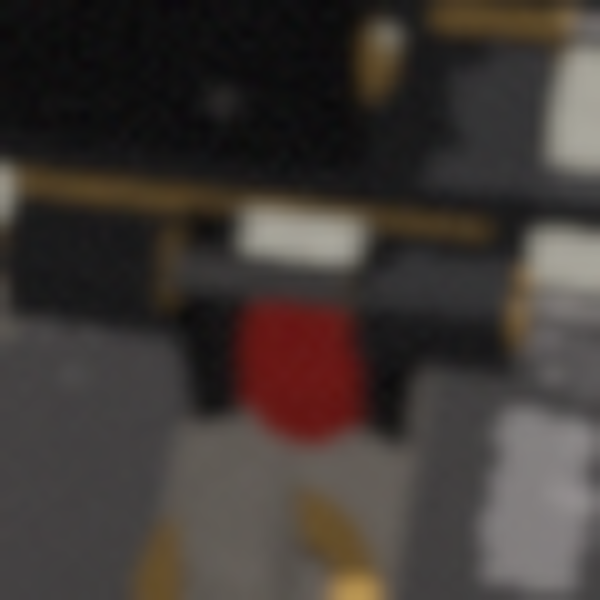

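```bash

python3 -m inch '{"dp":[[0.5,0,0],[0.3,0,0],[0,0,0]],"yaw":[0,0,0]}'
python3 -m inch '{"dp":[[0,0,0],[0,0,0],[0,0,0],[0,0,0],[-2,0,0],[-8,0,0],[-20,0,0],[-30,0,0],[-30,0,0],[-20,0,0],[0,0,0]],"yaw":[0,0,0,0,0,0,0,0,0,0,0]}' 45
python3 - <<'E'
from h import *
from rig import bot
go(bot,[505.9,-159.8,99.2],-13.45)
s=snap(bot,"side","s9")
crop(s,225,235,140,110,5.5,"c9")
k=blobs(s,(0,150,50),(8,255,255)); print(k)
for z in (.0,.01):print(proj(s,[.505,-.16,.097+z]),proj(s,[.505,-.16,.075+z]))
E
```

```text
time_s: 10.82
position: [0.5066, -0.1607, 0.0992]
tcp_rot: [[0.0, 0.973, -0.232], [-0.0, -0.232, -0.973], [-1.0, 0.0, 0.0]]
force: [-1.6, 0.7, 1.6]
opening: 0.264
time_s: 11.73
position: [0.5092, -0.162, 0.214]
tcp_rot: [[0.009, 0.973, -0.232], [-0.005, -0.232, -0.973], [-1.0, 0.01, 0.003]]
force: [0.3, 0.3, 1.3]
opening: 0.515
t 11.73 pos [ 509.2 -162.   214. ] ang -13.42 tilt [ 0.009  -0.005  -0.9999] F [0.3 0.3 1.3] open 44.8
dp [114.8  -3.7  -1.3] yaw 0.03
[(array([295.36, 281.03]), array([290, 274,  12,  15, 141], dtype=int32))]
[295.09598786 278.09136573] [295.53701111 284.25032411]
[294.89021809 275.21894529] [295.33849916 281.47764468]
```

View pics/c9.png

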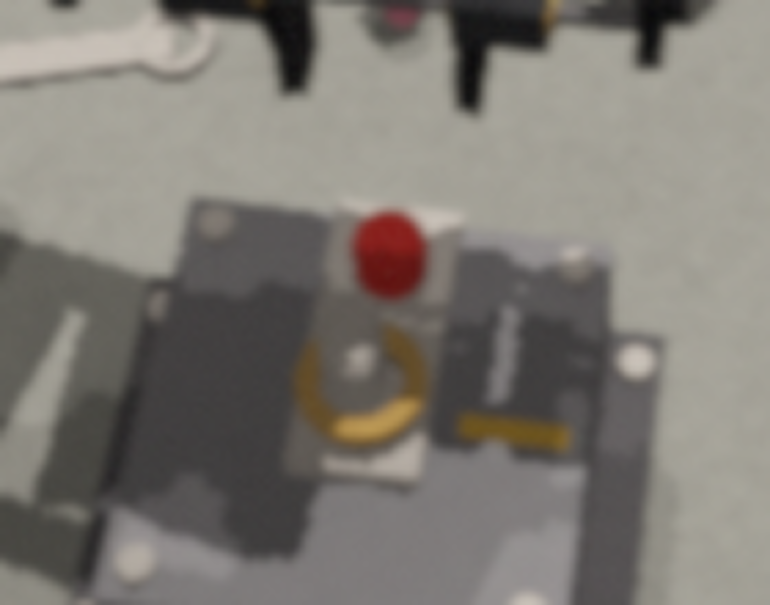

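Pin is home: head on plate at side (295,281) as projected, and it reacted with 1.6 N at the expected height. Now the wheel.

```bash

python3 -m inch '{"dp":[[0,0,0],[0,0,0],[0,0,0],[0,0,0],[0,0,0],[0,5,-14],[0,11.5,-31],[0,11.5,-31],[0,11.5,-31],[0,11.5,-31],[0,11.5,-31],[0,11.5,-31],[0,11.5,-31],[0,11.5,-31],[0,11.5,-31],[0,11.5,-31],[0,11.5,-31],[0,7,-20],[0,0,0],[0,0,0]],"yaw":[-7.03,-7.03,-7.03,-7.03,-7.03,0,0,0,0,0,0,0,0,0,0,0,0,0,0,0]}' 70
python3 - <<'E'
from h import *
from rig import bot
go(bot,[499,236.2,120],21.7)
E
```

```text
time_s: 13.45
position: [0.4948, 0.2404, 0.2081]
tcp_rot: [[-0.002, 0.929, 0.371], [-0.001, 0.371, -0.929], [-1.0, -0.002, -0.0]]
force: [0.6, -0.6, -0.4]
opening: 0.803
t 13.45 pos [494.8 240.4 208.1] ang 21.78 tilt [-2.2e-03 -7.0e-04 -1.0e+00] F [ 0.6 -0.6 -0.4] open 69.8
dp [88.1  2.4  5.4] yaw 0.08
```

```bash

python3 -m inch '{"dp":[[15,1,2],[25,1,2],[25,0.4,1.4],[15,0,0],[8,0,0],[0,0,0],[0,0,0]],"yaw":[0,0,0,0,0,0,0]}'
python3 - <<'E'
from h import *
from rig import bot
go(bot,[499,236.2,62],21.7)
s=snap(bot,"side","s10"); p=bot.read_state()["position"]
print("tip",proj(s,p-[0,0,.019]),proj(s,[.498,.237,.067]))
crop(s,220,60,140,130,4.5,"c10")
E
```

```text
time_s: 14.03
position: [0.5006, 0.2342, 0.1209]
tcp_rot: [[-0.001, 0.93, 0.369], [-0.0, 0.369, -0.93], [-1.0, -0.001, -0.0]]
force: [-0.2, -0.1, -0.3]
opening: 0.802
t 14.03 pos [500.6 234.2 120.9] ang 21.62 tilt [-8.e-04 -3.e-04 -1.e+00] F [-0.2 -0.1 -0.3] open 69.8
dp [58.9 -0.7 -2.4] yaw -0.08
tip [281.26341884 131.5484424 ] [280.76477944 142.00402663]
```

View pics/c10.png

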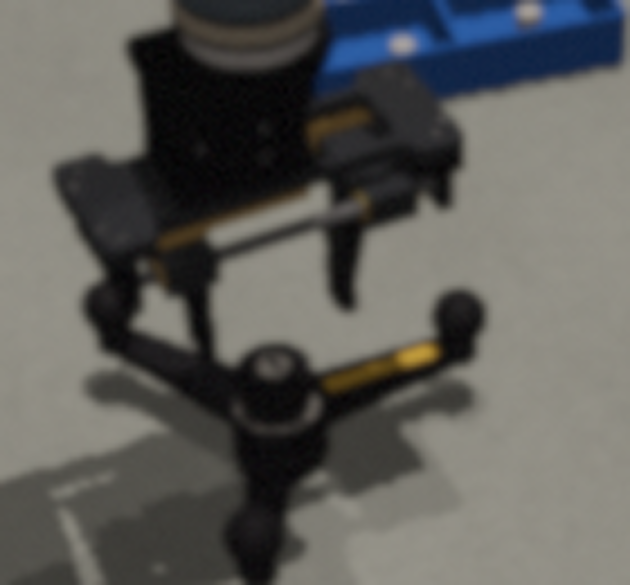

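```bash

python3 -m inch '{"dp":[[10,-0.3,-1],[15,-0.4,-1],[15,0,0],[8,0,0],[5,0,0],[3,0,0],[2,0,0],[0,0,0]],"yaw":[0,0,0,0,0,0,0,0]}'
python3 - <<'E'
from h import *
from rig import bot
go(bot,[499,236.2,62],21.7)
s=snap(bot,"side","s11"); p=bot.read_state()["position"]
crop(s,220,60,140,130,4.5,"c11")
E
```

```text
time_s: 14.75
position: [0.4995, 0.2366, 0.0631]
tcp_rot: [[0.0, 0.929, 0.37], [0.0, 0.37, -0.929], [-1.0, 0.0, 0.0]]
force: [-0.6, 0.5, 0.4]
opening: 0.804
t 14.75 pos [499.5 236.6  63.1] ang 21.72 tilt [ 5.e-04  1.e-04 -1.e+00] F [-0.6  0.5  0.4] open 70.0
dp [ 1.1 -0.6  0.1] yaw 0.02
```

View pics/c11.png

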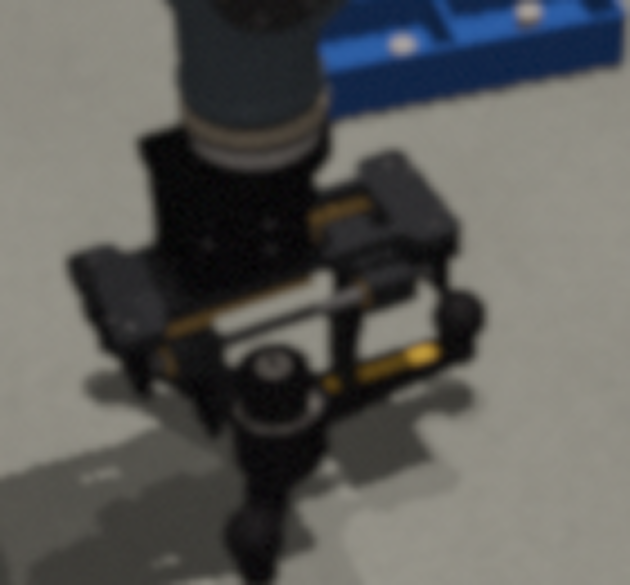

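```bash

python3 -m inch '{"dp":[[0.8,0,0],[0,0,0],[0,0,0],[0,0,0],[0,0,0],[0,0,0]],"yaw":[0,0,0,0,0,0]}' 50
python3 -m inch '{"dp":[[0,0,0],[0,0,0],[0,0,0],[0,0,0],[0,0,0],[0,0,0],[0,0,0]],"yaw":[0,0,0,0,0,0,0]}' 30
python3 -m inch '{"dp":[[-3,0,0],[-10,0,0],[-20,0,0],[-30,0,0],[-30,0,0],[-30,0,0],[-20,0,0],[-8,0,0],[0,0,0],[0,0,0]],"yaw":[0,0,0,0,0,0,0,0,0,0]}'
python3 - <<'E'
from h import *
from rig import bot
go(bot,[499,236.2,215],21.7)
s=snap(bot,"side","s12"); p=bot.read_state()["position"]
crop(s,200,20,180,140,4.2,"c12")
E
```

```text
time_s: 15.3
position: [0.4993, 0.2365, 0.0623]
tcp_rot: [[0.0, 0.929, 0.37], [0.0, 0.37, -0.929], [-1.0, 0.0, 0.0]]
force: [-0.2, -0.7, -0.0]
opening: 0.582
time_s: 15.88
position: [0.4997, 0.2366, 0.0622]
tcp_rot: [[0.001, 0.929, 0.37], [0.0, 0.37, -0.929], [-1.0, 0.001, 0.0]]
force: [1.1, 1.7, -1.5]
opening: 0.471
time_s: 16.72
position: [0.4981, 0.2362, 0.2125]
tcp_rot: [[-0.002, 0.929, 0.37], [-0.001, 0.37, -0.929], [-1.0, -0.002, -0.0]]
force: [-0.5, -0.3, -5.3]
opening: 0.473
t 16.72 pos [498.1 236.2 212.5] ang 21.72 tilt [-2.e-03 -6.e-04 -1.e+00] F [-0.5 -0.3 -5.3] open 41.1
dp [-2.5  0.8  0.3] yaw 0.02
```

View pics/c12.png

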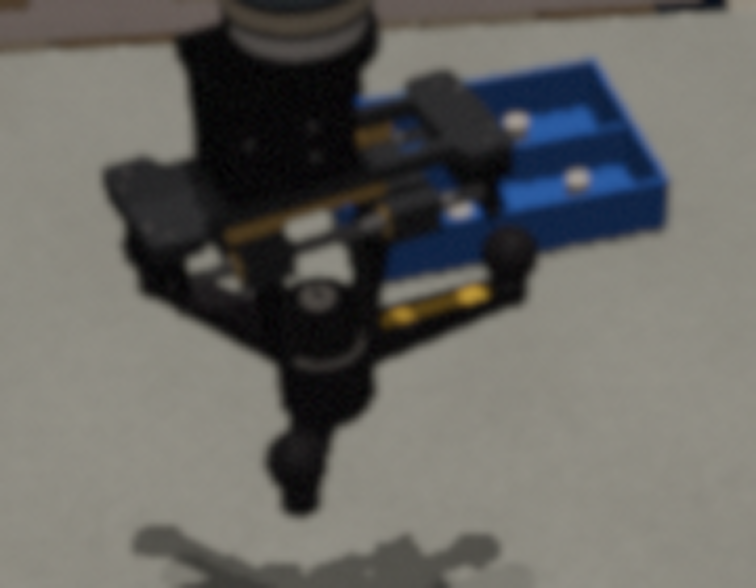

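```bash

python3 -m inch '{"dp":[[0,0,0],[0,0,0],[0,0,0],[0,0,0],[0,0,0],[0,0,0],[0,0,0],[0,0,0],[0,0,0],[0,0,0],[0,0,0],[0,0,0],[0,0,0]],"yaw":[1,2,3,4,4,4,4,4,4,3,1.5,0.65,0]}'
python3 -m inch '{"dp":[[0,1,5],[0,3,12],[0,5,20],[0,6,26],[0,7,30],[0,7,30],[0,7,30],[0,7,30],[0,7,30],[0,7,30],[0,7,30],[0,7,30],[0,7,30],[0,6,26],[0,6,26],[0,5,20],[0,3,15],[0,1.5,8],[0,0.7,4],[0,0,0]],"yaw":[0,0,0,0,0,0,0,0,0,0,0,0,0,0,0,0,0,0,0,0]}'
python3 - <<'E'
from h import *
from rig import bot
go(bot,[494.5,-209.5,212],-13.45)
s=snap(bot,"side","s13");t=snap(bot,"top","t13")
cv2.imwrite("pics/s13.png",s["color"][...,::-1])
E
```

```text
time_s: 17.85
position: [0.4985, 0.2363, 0.2117]
tcp_rot: [[-0.003, 0.973, -0.233], [-0.001, -0.233, -0.973], [-1.0, -0.003, 0.001]]
force: [-0.1, -0.1, -5.1]
opening: 0.477
time_s: 19.52
position: [0.4959, -0.2077, 0.2131]
tcp_rot: [[-0.0, 0.972, -0.234], [0.0, -0.234, -0.972], [-1.0, -0.0, -0.0]]
force: [0.6, -0.1, -5.3]
opening: 0.472
t 19.52 pos [ 495.9 -207.7  213.1] ang -13.5 tilt [-4.e-04  1.e-04 -1.e+00] F [ 0.6 -0.1 -5.3] open 41.1
dp [ 1.1 -0.9  2.1] yaw -0.05
```

View pics/s13.png

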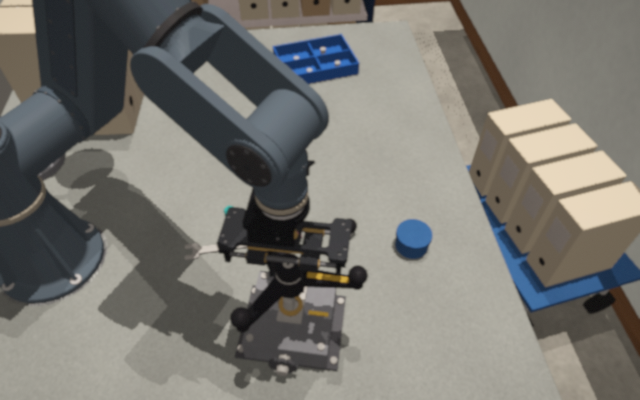

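View pics/t13.png

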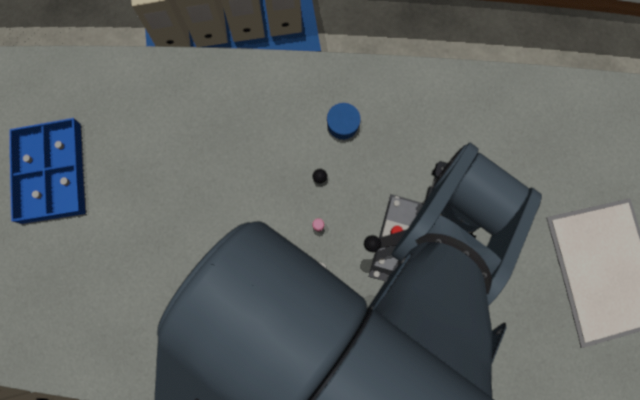

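```bash
python3 - <<'E'
from h import *
s=load("s13");t=load("t13")
a=s["color"][255:345,225:385];b=t["color"][150:270,350:470]
cv2.imwrite("pics/c13.png",np.vstack([cv2.resize(a[...,::-1],(800,450),interpolation=2)]))
cv2.imwrite("pics/c13t.png",cv2.resize(b[...,::-1],(480,480),interpolation=2))
for c,bx in((s,(225,255,165,85)),(t,(355,155,95,100))):
    g=cv2.medianBlur(cv2.cvtColor(c["color"],cv2.COLOR_RGB2GRAY),3)
    x,y,w,h=bx; q=cv2.resize(g[y:y+h,x:x+w],None,fx=4,fy=4,interpolation=2)
    ci=cv2.HoughCircles(q,cv2.HOUGH_GRADIENT,1,60,param1=80,param2=14,minRadius=26,maxRadius=46)
    if ci is not None:
        for k in ci[0][:6]: print((x+(k[0]+.5)/4-.5).round(1),(y+(k[1]+.5)/4-.5).round(1),(k[2]/4).round(1))
p=np.array([.4959,-.2077,.2071])
for d in(0,120,240):
    an=np.radians(-13.5+d); P=p+.112*np.array([np.cos(an),np.sin(an),0]); print(d,proj(s,P).round(1),proj(t,P).round(1))
E
```

```text
357.0 275.0 9.2
337.5 258.5 9.4
259.8 282.0 8.7
341.5 278.8 6.6
371.8 243.0 8.2
396.5 232.5 6.8
0 [358.3 276.3] [446.3 171.6]
120 [267.  217.7] [373.3 243.9]
240 [241.1 319.1] [476.8 273.1]
```

View pics/c13.png

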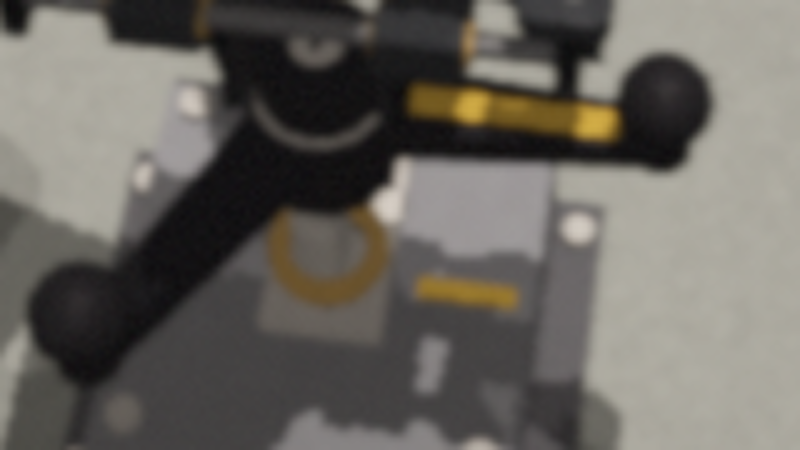

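View pics/c13t.png

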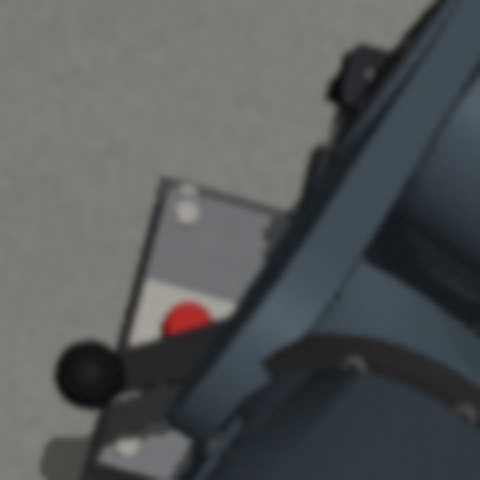

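```bash

python3 -m inch '{"dp":[[4,-0.5,1.5],[6,-0.4,1.6],[6,0,0],[3,0,0],[2,0,0],[0,0,0],[0,0,0],[0,0,0]],"yaw":[0,0,0,0,0,0,0,0]}'
python3 - <<'E'
from h import *
from rig import bot
go(bot,[494.3,-210.5,187],-13.45)
s=snap(bot,"side","s14")
p=bot.read_state()["position"]
print("hub bottom c",proj(s,p-[0,0,.062]),"L/R/front",[proj(s,p+np.array(v)/1000).round(1) for v in((-25,0,-62),(25,0,-62),(-2,-25,-62))])
C=np.array([494.5,-209.5,92])
print("collar",proj(s,C/1000),[proj(s,(C+np.array(v))/1000).round(1) for v in((-22,0,0),(22,0,0),(-2,-22,0))])
crop(s,255,260,70,65,9,"c14")
E
```

```text
time_s: 20.28
position: [0.495, -0.2099, 0.1923]
tcp_rot: [[0.0, 0.973, -0.232], [-0.0, -0.232, -0.973], [-1.0, 0.0, 0.0]]
force: [0.4, 0.1, -4.7]
opening: 0.474
t 20.28 pos [ 495.  -209.9  192.3] ang -13.43 tilt [ 4.e-04 -2.e-04 -1.e+00] F [ 0.4  0.1 -4.7] open 41.2
dp [ 5.3 -0.5  0.8] yaw 0.02
hub bottom c [290.66816676 293.46328354] L/R/front [array([276.2, 294.8]), array([305.1, 292.1]), array([290.5, 306.6])]
collar [291.31532651 304.09097806] [array([279. , 305.2]), array([303.6, 303. ]), array([291. , 315.5])]
```

View pics/c14.png

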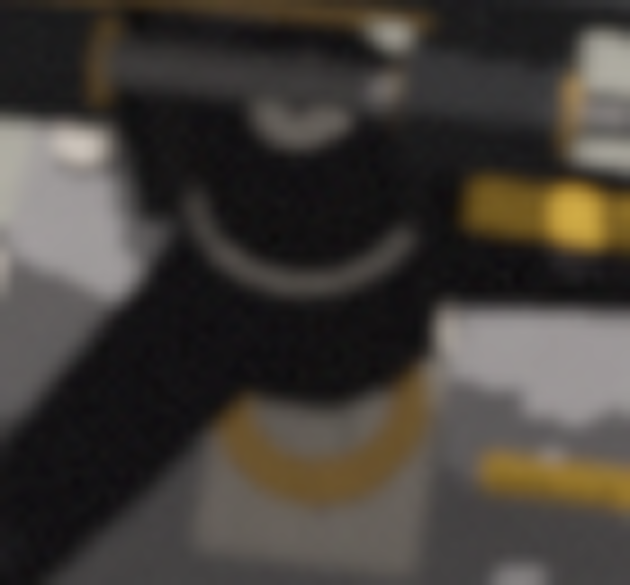

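```bash

python3 -m inch '{"dp":[[2,0.2,0.7],[3,0,0.5],[2,0,0],[2,0,0],[1,0,0],[0,0,0]],"yaw":[0,0,0,0,0,0]}'
python3 -m inch '{"dp":[[1,0,0],[1,0,0],[1,0,0],[0,0,0],[0,0,0]],"yaw":[0,0,0,0,0]}'
python3 - <<'E'
from h import *
from rig import bot
go(bot,[494.5,-211,154],-13.45); print(bot.read_state()["moment"])
E
```

```text
time_s: 20.83
position: [0.4945, -0.2109, 0.1818]
tcp_rot: [[-0.001, 0.973, -0.232], [0.0, -0.232, -0.973], [-1.0, -0.001, -0.0]]
force: [-0.4, 0.3, -5.2]
opening: 0.472
time_s: 21.25
position: [0.4947, -0.211, 0.1791]
tcp_rot: [[-0.0, 0.973, -0.232], [0.0, -0.232, -0.973], [-1.0, -0.0, -0.0]]
force: [0.4, -0.7, -5.1]
opening: 0.473
t 21.25 pos [ 494.7 -211.   179.1] ang -13.43 tilt [-1.e-04  1.e-04 -1.e+00] F [ 0.4 -0.7 -5.1] open 41.1
dp [25.1 -0.2  0.1] yaw 0.02
[-0.07696656  0.04326704  0.03545758]
```

```bash

python3 -m inch '{"dp":[[0.7,0,0],[0.7,0,0],[0.6,0,0],[0,0,0],[0,0,0]],"yaw":[0,0,0,0,0]}'
python3 -m inch '{"dp":[[0.7,0,0],[0.7,0,0],[0.6,0,0],[0,0,0],[0,0,0]],"yaw":[0,0,0,0,0]}'
python3 -c "
from rig import bot
s=bot.read_state();print(s['position'],s['force'],s['moment'])"
```

```text
time_s: 21.67
position: [0.4944, -0.2107, 0.1769]
tcp_rot: [[-0.001, 0.973, -0.232], [0.001, -0.232, -0.973], [-1.0, -0.001, -0.0]]
force: [-1.1, 1.4, -5.3]
opening: 0.479
time_s: 22.08
position: [0.4944, -0.2107, 0.1749]
tcp_rot: [[-0.001, 0.973, -0.232], [0.001, -0.232, -0.973], [-1.0, -0.001, -0.0]]
force: [-0.9, 1.0, -5.4]
opening: 0.474
[ 0.49438718 -0.21073894  0.17491738] [-0.86920012  0.9501246  -5.3877395 ] [0.19788273 0.42040979 0.01728349]
```

```bash

python3 -m inch '{"dp":[[1,-0.4,-0.3],[1,0,0],[1,0,0],[1,0,0],[1,0,0],[0,0,0],[0,0,0]],"yaw":[0,0,0,0,0,0,0]}'
python3 -m inch '{"dp":[[1,0,0],[1,0,0],[1,0,0],[1,0,0],[1,0,0],[0,0,0],[0,0,0]],"yaw":[0,0,0,0,0,0,0]}'
python3 - <<'E'
from h import *
from rig import bot
go(bot,[494.5,-211,154],-13.45); print(bot.read_state()["moment"])
s=snap(bot,"side","s15");t=snap(bot,"top","t15")
crop(s,225,240,160,110,4.8,"c15")
E
```

```text
time_s: 22.67
position: [0.4944, -0.2106, 0.1699]
tcp_rot: [[-0.0, 0.973, -0.232], [0.0, -0.232, -0.973], [-1.0, -0.0, -0.0]]
force: [-0.5, 1.8, -6.1]
opening: 0.475
time_s: 23.25
position: [0.4943, -0.2105, 0.1649]
tcp_rot: [[-0.0, 0.973, -0.232], [0.0, -0.232, -0.973], [-1.0, -0.0, -0.0]]
force: [-0.5, 2.1, -5.8]
opening: 0.477
t 23.25 pos [ 494.3 -210.5  164.9] ang -13.44 tilt [-2.e-04  2.e-04 -1.e+00] F [-0.5  2.1 -5.8] open 41.5
dp [10.9  0.3  0.4] yaw 0.01
[0.12247937 0.33600549 0.01237567]
```

View pics/c15.png

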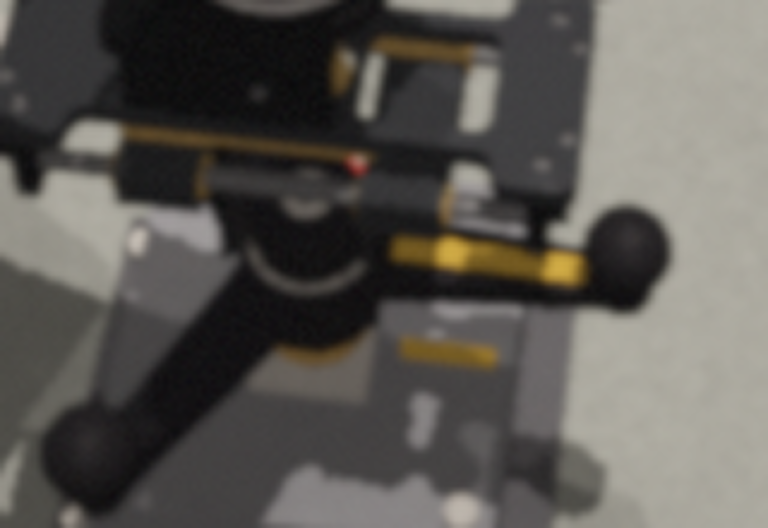

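```bash

python3 -m inch '{"dp":[[1,-0.15,-0.5],[1,0,0],[1,0,0],[2,0,0],[2,0,0],[2,0,0],[1,0,0],[0,0,0],[0,0,0]],"yaw":[0,0,0,0,0,0,0,0,0]}'
python3 -m inch '{"dp":[[1,0,0],[1,0,0],[1,0,0],[0,0,0],[0,0,0]],"yaw":[0,0,0,0,0]}'
python3 -c "
from rig import bot
s=bot.read_state();print(s['position'],s['force'],s['moment'])"
```

```text
time_s: 24.1
position: [0.4945, -0.2102, 0.1549]
tcp_rot: [[0.0, 0.973, -0.232], [-0.0, -0.232, -0.973], [-1.0, 0.0, 0.0]]
force: [-0.9, 1.1, -5.7]
opening: 0.477
time_s: 24.52
position: [0.4945, -0.2102, 0.1528]
tcp_rot: [[0.001, 0.973, -0.232], [-0.0, -0.232, -0.973], [-1.0, 0.001, 0.0]]
force: [-3.9, 0.6, 2.9]
opening: 0.475
[ 0.49448285 -0.21020164  0.15277067] [-3.87809478  0.57342909  2.93422403] [0.17395454 0.72369412 0.03519073]
```

```bash

python3 -m inch '{"dp":[[1,-0.4,0],[1,0,0],[1,0,0],[0,0,0],[0,0,0]],"yaw":[0,0,0,0,0]}'
python3 -m inch '{"dp":[[1,0,0],[1,0,0],[0,0,0],[0,0,0]],"yaw":[0,0,0,0]}'
python3 -c "
from rig import bot
s=bot.read_state();print(s['position'],s['force'],s['moment'])"
```

```text
time_s: 24.93
position: [0.4945, -0.2102, 0.1495]
tcp_rot: [[0.001, 0.973, -0.232], [-0.001, -0.232, -0.973], [-1.0, 0.001, 0.0]]
force: [-2.5, 1.6, 5.3]
opening: 0.476
time_s: 25.27
position: [0.4944, -0.2102, 0.1477]
tcp_rot: [[0.001, 0.973, -0.232], [-0.001, -0.232, -0.973], [-1.0, 0.001, 0.0]]
force: [-1.6, 0.4, 5.4]
opening: 0.481
[ 0.49443769 -0.21022753  0.14766619] [-1.62611529  0.40201597  5.35914428] [0.26670437 0.64989897 0.00261651]
```

```bash

python3 -m inch '{"dp":[[0.7,0,0],[0.5,0,0],[0,0,0],[0,0,0]],"yaw":[0,0,0,0]}'
python3 -m inch '{"dp":[[0.5,0,0],[0.5,0,0],[0,0,0],[0,0,0]],"yaw":[0,0,0,0]}'
python3 - <<'E'
from h import *
from rig import bot
go(bot,[494.5,-210,147],-13.45); print(bot.read_state()["moment"])
s=snap(bot,"side","s16")
crop(s,225,240,160,110,4.8,"c16")
E
```

```text
time_s: 25.6
position: [0.4945, -0.2102, 0.1471]
tcp_rot: [[0.001, 0.973, -0.232], [-0.001, -0.232, -0.973], [-1.0, 0.001, 0.001]]
force: [-3.2, 1.4, 10.2]
opening: 0.47
time_s: 25.93
position: [0.4945, -0.2103, 0.147]
tcp_rot: [[0.002, 0.973, -0.232], [-0.001, -0.232, -0.973], [-1.0, 0.002, 0.001]]
force: [-3.9, 3.5, 16.9]
opening: 0.472
t 25.93 pos [ 494.5 -210.3  147. ] ang -13.42 tilt [ 0.0016 -0.0012 -1.    ] F [-3.9  3.5 16.9] open 41.0
dp [ 0.  -0.  -0.3] yaw 0.03
[0.45547544 1.10342888 0.03684735]
```

View pics/c16.png

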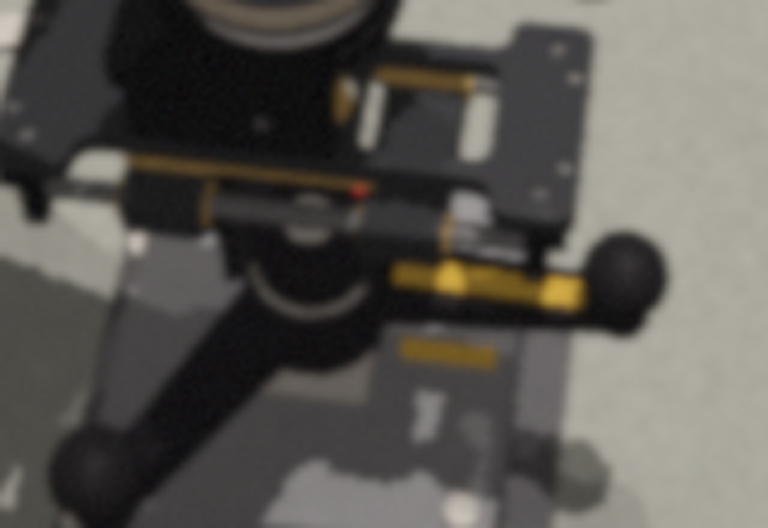

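```bash

python3 -m inch '{"dp":[[0,0,0],[0,0,0],[0,0,0],[0,0,0],[0,0,0],[0,0,0],[0,0,0],[0,0,0],[0,0,0],[0,0,0],[0,0,0],[0,0,0]],"yaw":[0,0,0,0,0,0,0,0,0,0,0,0]}'
python3 - <<'E'
from h import *
from rig import bot
s=snap(bot,"side","s17");t=snap(bot,"top","t17");s0=load("side0")
print(bot.read_state()["force"])
# wheel yaw from balls
for b,n in (((357,0),'m'),): pass
p=np.array([.4945,-.2102,.141])
for d in(0,240):
    an=np.radians(-13.45+d); print(proj(s,p+.112*np.array([np.cos(an),np.sin(an),0])).round(1))
b=t["color"][180:300,330:450]; a=s["color"][190:350,180:380]
cv2.imwrite("pics/c17.png",np.hstack([cv2.resize(a[...,::-1],(450,360),interpolation=2),cv2.resize(b[...,::-1],(350,360),interpolation=2)]))
E
```

```text
time_s: 26.98
position: [0.4945, -0.2103, 0.147]
tcp_rot: [[0.002, 0.973, -0.232], [-0.001, -0.232, -0.973], [-1.0, 0.002, 0.001]]
force: [-4.7, 2.9, 16.5]
opening: 0.473
[-3.54608337  2.14597492 16.75040887]
[355.5 298.3]
[245.2 339.9]
```

View pics/c17.png

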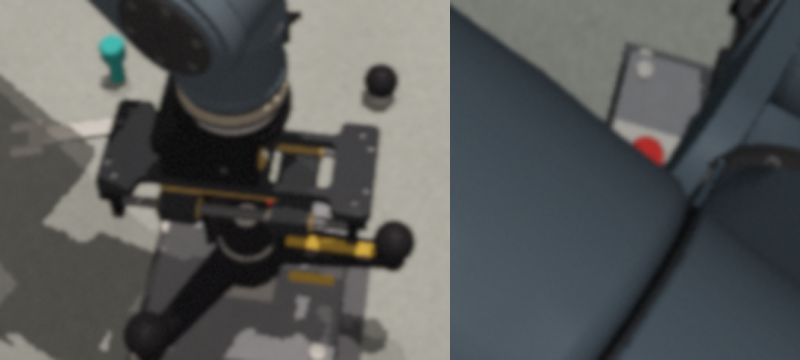

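```bash
python3 -c "
from rig import bot
print(bot.hand_in()); s=bot.read_state(); print(s['position'],s['force'],s['time_s'])"
```

```text
the job is handed in; nothing more can be done
None
the job is handed in; nothing more can be done
```

I stood the red-headed lock pin in its hole and let go of it. Then I fitted the wheel to the D-shaft and pressed it home, and I handed the job in at about 27 s while still holding it down.

**Pin:** It went in with no sideways force, and the reaction came at the height where the head should meet the plate. The side picture taken just after release shows its head on the plate, and the last pictures still show it there.

**Wheel:** Going on, it showed first the collar spring, then a hard stop. The stop was at TCP height 147.0 mm, exactly the figure for the collar fully down. After one second of holding, it still read 147.0 mm. The upward force was about 17 N, against about −5 N while the wheel hung free, so the push is about 22 N.

**Alignment:** The marked arm lies over the yellow line. Both visible balls are offset from their predicted places by almost the same amount, so I see no yaw error.

**What did not agree or was not checked:**
- **Camera offset:** The balls sit about 2 px above their predicted places. I put this down to camera calibration and an off-centre grip of 1–2 mm.
- **Side load:** About 4 N sideways and 1 N m of moment remain at the wrist.
- **Other items:** I made no contact with the spanner, grease tin or spare ball that I know of. I did not measure their final positions. The spanner and spare ball show in the last crop, but the tin is outside it.

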